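# Change over the head-height setting blocks: put one away, rock the tight one out

### The arm

A 7-joint arm with a two-finger parallel gripper is mounted at the origin on a cart in front of the work surface, level with it; the furniture and walls round the work are solid. World frame = base frame: x ahead of the robot, y to its left, z up, the work surface at z = 0. Lengths are in m, angles in rad, forces in N, time in s.
With the tool pointing down it reaches from about 0.425 to 0.925 m from the base axis. Payload 6.8 kg.
Tool frame: the origin (TCP) lies midway between the tips of the shut fingers; the grasp point (between the pads) lies 19 mm behind it; z points along the fingers, y is the line along which they close (so a half turn about z gives the same grasp; the last joint's range is limited). The gripper opens to 85 mm and grips with 20 to 120 N. Pads are 22 mm wide; open, the fingers measure 114 mm over their backs; the gripper's body (76 mm by 85 mm) begins 54 mm behind the grasp point. The pads swing forward as they close: fully open they stand 13 mm farther back than shut.
Start: joints at [1.084, 0.477, 0.022, 1.555, -0.011, 1.109, -0.083], TCP at [0.25, -0.627, 0.231] pointing down, gripper open.
Joint ranges: [-2.96, 2.96], [-0.34, 2.1], [-1.41, 1.46], [0.24, 2.44], [-1.37, 4.51], [0.17, 1.92], [-2.96, 2.96]. Speed limits (rad/s): [2.39, 2.39, 3.14, 3.14, 3.14, 3.14, 3.14].

### API

Orientations are given as a unit quaternion [w, x, y, z].
In Python, from station import * gives the robot as it stands.
- The arm moves only by the shell command python3 -m creep 'ROWS' [FORCE]. ROWS is JSON, a list of rows, each a list of 7 numbers: the gripper command: -1 is shut, 1 is fully open, values between are in proportion, then the shift along the world's x, y, z in mm, then the turn, a rotation vector about the world's x, y, z in rad. A call has 1 to 5 rows; each row shifts and turns the commanded pose from where the row before left it; what a row does not reach is not made up. A row lasts 1/8 s, in which the tool goes at most 62.5 mm and 10.7 degrees, less where a joint would pass 70% of its speed; a pose out of reach is approached as far as the arm can. A call is refused whole if a number of a shift passes 62.5 or a number of a turn 0.188, either way. A call with a gripper value outside its range is refused whole. The fingers move at their own pace and stop on an object; FORCE is the grip in N (left out, the last holds). Time passes only in rows, so rows that do not move let the fingers close. It gives the time, the measured TCP pose, the force, the opening and the grip force at its end, in the units of the state.
- get_obs(): the state, without advancing time (a new reading comes with each control period).
- read_camera(name): name is "scene" or "top"; returns (picture, depth): 400x640x3 uint8, red, green, blue; 400x640 float32, m along the optical axis (not along the pixel's ray), 0 where there is no reading.
- camera_params(name): a dict with "intrinsics" (3x3 intrinsics, pixels), "k1" (the pictures are not rectified: a ray, as slopes to the right and down, at radius r is drawn at 1 + k1 r^2 times it, then the intrinsics apply), "cam_to_world" (4x4, takes a point from camera to world coordinates). Camera axes: x right, y up, looking along -z (the intrinsics and any distortion apply to the point x, -y, -z); pixel columns grow to the right and rows downward; lengths in m; the calibration is good to about 2 mm. A picture is of the moment at which its call begins. camera_params takes no time and is no camera call.
- hand_in(): hands the job in; it is judged then, once.
The state is a dict: "t": time; "q": joint angles; "joint_vel": joint speeds; "joint_torque": joint torques, N m; "eef_pos": TCP position; "tool_rot": TCP orientation; "contact_force": force on the tool from outside, world axes, zero at the start; "torque": the same for the moment, N m; "gripper_width": opening from 0.0 (shut) to 1.0 (fully open); "grasp_force": force on a finger pad.
Only numpy, scipy, OpenCV 4.12 (cv2) and the standard library are available. Lean on these libraries where they do the work, as an engineer would, in place of code of your own. Each camera call takes 0.05 s, during which the arm holds its last target. There are 200 camera calls.

### The job

Put the yellow-banded setting block back in its own slot of the rack, the one behind the yellow label, pressed fully home, and let go of it. Then take the red-banded block, which sits tight in its slot: rock it loose one end at a time instead of pulling it straight, because the rack is not fastened and has to stay down on the bench in its place, and finish holding the red block still and upright in the gripper just clear of the rack, over its slot. Leave the blue-banded block, the two mounted specimens and the black marker where they are.

Things in the scene. Friction and masses are not known exactly. Their poses are not given: they have to be found in the camera images.
- rack: Loose storage rack, 1.15 kg, 150 (x) x 190 (y) x 34 mm high, grey plastic on an aluminium plate. Origin: centre of its underside on the bench; z up; a low ledge of coloured labels faces -x. Three slots along its x, centred at rack x = 0, y = -60, 0, +60 mm: 64 mm long (x), 20 mm wide (y), floor 8 mm and mouth 34 mm above the underside, mouth chamfered 3 mm. See the blocks for the sprung plungers.
- label_yellow: Yellow label plate, 15 (x) x 26 (y) x 4 mm, lying loosely in a pocket of the rack's front ledge. Origin: centre of its underside. The slot it belongs to lies right behind it, its centre 63 mm from the label along the rack's +x. Which of the three places is yellow varies.
- label_red: Red label plate, the same; it stands before the slot in which the red block sits.
- label_blue: Blue label plate, the same; its slot is empty and stays empty (the blue block is in use).
- home_yellow (a point): Centre of the floor of the slot behind the yellow label (8 mm above the bench): the yellow block's origin belongs here. In both end walls of every slot a sprung steel nose sticks out 9.5 mm above the slot floor and snaps over a lip at the foot of the block.
- home_red (a point): Centre of the floor of the slot behind the red label: where the underside centre of the red block sits at the start.
- block_yellow: Aluminium setting block, yellow band and top, 56 (x) x 18 (y) x 72 mm high, 0.2 kg, upright on the bench. Origin: centre of its underside; z up, x along its length; same if turned half round. Grip across the 18 mm. V lips at its foot ends reach 30 mm from the middle: in the slot it stops about 9 mm above the floor; a push of about 15 N then snaps it past the plungers down onto the floor.
- block_red: Same block, red band and top, in the slot behind the red label, 46 mm of it above the rack. Origin: underside centre; x along slot. Its lips reach 31 mm from the middle: each plunger holds its end with about 8 N until that end has risen 5 mm; both at once lift the rack. The slot lets it lean about 0.12 rad lengthwise (about its y), pivoting on one end of its underside, so one end frees at a time.
- block_blue: The same block with a blue band and top inlay, standing on the bench farther back; to be left alone.
- specimen_orange: Orange round mounted specimen, 30 mm across, 18 mm high, origin at its underside centre; to be left alone.
- specimen_grey: Grey round mounted specimen, 30 mm across, 18 mm high, origin at its underside centre; to be left alone.
- black_marker: White marker pen with a black cap, 138 mm long, 17 mm thick, lying on the bench; origin under its middle; to be left alone.
Not all that is in view belongs to the job. What is shaped like the block_yellow but pink is not meant. Leave any purple look-alike of the block_red alone.

How it is judged:
By the outcome, as a careful person would: the job done as asked, in the order asked, and still so for the second after the job is handed in, while the arm keeps its last pose, push and grip.
It also fails if it takes over 48 s, if anything falls off the work surface, if the arm or the gripper's body presses on something with over 40 N, if the wrist force passes 120 N, or if a joint passes its speed limit or range.

## Working session

There is one attempt and no reset: what is moved stays moved. The work goes in short steps, Python scripts to look and compute and a shell command to move; the robot and the scene stay as the last step left them, time stands still between calls to the robot, and variables do not carry over. Pictures are saved under pics/ and viewed, at most 10 in all, crops included, and the job is handed in when it is done.

```bash
mkdir -p pics; cat > h.py <<'E'
from station import *
import numpy as np, cv2
def rays(name,uv):
    p=camera_params(name);K=np.array(p["intrinsics"]);T=np.array(p["cam_to_world"])
    uv=np.atleast_2d(np.array(uv,float)); k=p["k1"]
    d=np.c_[(uv[:,0]-K[0,2])/K[0,0],(uv[:,1]-K[1,2])/K[1,1]]
    u=d.copy()
    for _ in range(20): u=d/(1+k*(u**2).sum(1,keepdims=True))
    r=np.c_[u[:,0],-u[:,1],-np.ones(len(u))]
    return T[:3,3], r@T[:3,:3].T
def onplane(name,uv,z):
    o,r=rays(name,uv); return o+r*((z-o[2])/r[:,2])[:,None]
def pts(name,uv,depth):
    o,r=rays(name,uv); uv=np.atleast_2d(uv).astype(int)
    return o+r*depth[uv[:,1],uv[:,0]][:,None]
E
python3 - <<'E'
from h import *
for n in("scene","top"):
    im,d=read_camera(n); cv2.imwrite(f"pics/{n}0.png",im[:,:,::-1]); np.savez(f"{n}0.npz",im=im,d=d)
    p=camera_params(n);print(n,p["k1"],np.round(p["cam_to_world"],3).tolist(),np.round(p["intrinsics"],1).tolist())
o=get_obs();print(o)
E
```

```text
scene 0.01954710724695258 [[-0.879, 0.336, -0.338, 0.285], [-0.477, -0.631, 0.612, 0.765], [-0.008, 0.699, 0.715, 0.725], [0.0, 0.0, 0.0, 1.0]] [[448.8, 0.0, 317.4], [0.0, 448.8, 202.0], [0.0, 0.0, 1.0]]
top -0.11380442051157812 [[0.004, 0.984, -0.181, 0.414], [-1.0, 0.009, 0.024, 0.183], [0.026, 0.18, 0.983, 1.07], [0.0, 0.0, 0.0, 1.0]] [[458.3, 0.0, 315.1], [0.0, 458.3, 199.3], [0.0, 0.0, 1.0]]
{'t': 0.1, 'q': array([ 1.08392054,  0.47772885,  0.02235889,  1.55634306, -0.0114884 ,
        1.10930528, -0.08306644]), 'joint_vel': array([-0.00145382, -0.00208524, -0.00201776, -0.00236168,  0.00203994,
       -0.00030551, -0.00078286]), 'joint_torque': array([ 5.15800493e-03, -5.97754383e+01,  1.61444653e+00, -2.81952435e+01,
        1.28854369e-02,  4.95900764e-03, -1.82648427e-05]), 'eef_pos': array([ 0.24938443, -0.62666965,  0.23041963]), 'tool_rot': array([-7.97358814e-04,  9.82115133e-01,  1.88279525e-01, -2.23356810e-04]), 'contact_force': array([-0.003144  ,  0.18919684,  0.72485136]), 'torque': array([-0.0386222 ,  0.00561176,  0.0321216 ]), 'grasp_force': 0.0, 'gripper_width': 0.9983052659538217}
```

View pics/scene0.png

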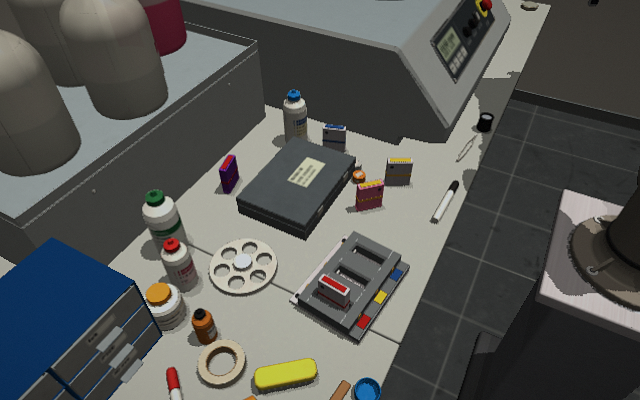

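View pics/top0.png

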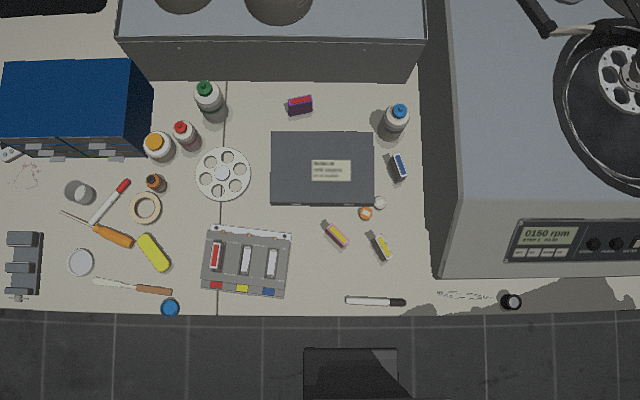

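Both views show the rack at top (247,262), with the red block in the left slot (216,257) and the yellow label in the middle (242,288). Two blocks have yellow tops. The one at top (335,234) / scene (370,195) is pink-sided, so it's the decoy. The grey one at top (379,246) / scene (399,170) should be the right one. I'll zoom in and measure.

```bash
python3 - <<'E'
from h import *
t=np.load("top0.npz");s=np.load("scene0.npz")
a=cv2.resize(t["im"][190:310,190:420],None,fx=3.4,fy=3.4,interpolation=cv2.INTER_CUBIC)
b=cv2.resize(s["im"][145:225,330:430],None,fx=2.4,fy=2.4,interpolation=cv2.INTER_CUBIC)
c=np.zeros((600,782,3),np.uint8);c[:a.shape[0]]=a;c[408:600,:240]=b
b=cv2.resize(s["im"][230:340,290:415],None,fx=1.74,fy=1.74,interpolation=cv2.INTER_CUBIC);c[408:408+b.shape[0],300:300+b.shape[1]]=b
cv2.imwrite("pics/zoom.png",c[:,:,::-1])
for n,d in(("top",t),("scene",s)):
    hsv=cv2.cvtColor(d["im"],cv2.COLOR_RGB2HSV)
    for nm,lo,hi in(("yel",(20,110,90),(34,255,255)),("red",(0,140,90),(6,255,255)),("red2",(174,140,90),(180,255,255)),("blue",(105,110,60),(120,255,255)),("oran",(8,120,100),(18,255,255))):
        m=cv2.inRange(hsv,lo,hi)
        k,l,st,ce=cv2.connectedComponentsWithStats(m)
        for i in range(1,k):
            if st[i,4]<8 or st[i,4]>900: continue
            v,u=np.where((l==i)&(d["d"]>0))
            if len(u)<5: continue
            P=pts(n,np.c_[u,v],d["d"]); q=np.median(P,0)
            if .3<q[0]<.8 and abs(q[1])<.6: print(n,nm,st[i,4],np.round(ce[i],1),np.round(q,3),np.round(np.ptp(P,0),3))
E
```

```text
top yel 151 [153.2 140.8] [0.728 0.527 0.075] [0.038 0.036 0.008]
top yel 88 [337.3 233.9] [0.52  0.11  0.072] [0.035 0.035 0.009]
top yel 587 [152.9 252.4] [0.48  0.526 0.031] [0.084 0.078 0.011]
top yel 90 [384.  246.5] [0.494 0.007 0.072] [0.042 0.026 0.009]
top yel 15 [125.  241.5] [0.503 0.594 0.028] [0.007 0.016 0.004]
top yel 79 [241.7 287.7] [0.402 0.321 0.018] [0.016 0.026 0.01 ]
top red 95 [179.7 126.7] [0.747 0.455 0.118] [0.026 0.03  0.029]
top red 84 [214.6 255.2] [0.472 0.374 0.081] [0.043 0.012 0.009]
top red 70 [215.5 284.4] [0.41  0.382 0.018] [0.016 0.026 0.009]
top blue 8 [120.5 144. ] [0.71  0.588 0.112] [0.002 0.015 0.006]
top blue 17 [129. 151.] [0.71  0.589 0.058] [0.002 0.037 0.006]
top blue 76 [400.3 164.6] [ 0.679 -0.035  0.072] [0.044 0.02  0.009]
top blue 64 [268.  291.1] [0.396 0.262 0.019] [0.013 0.023 0.008]
top oran 77 [154.  181.4] [0.633 0.518 0.068] [0.03  0.028 0.011]
top oran 73 [365.2 213.1] [0.574 0.04  0.018] [0.029 0.029 0.023]
scene yel 66 [480.8   8. ] [ 0.494 -0.561  0.202] [0.035 0.045 0.043]
scene yel 78 [400.  159.4] [0.494 0.004 0.073] 
[... 548 characters left out ...]
[0.017 0.028 0.007]
scene blue 45 [131.4 314.6] [0.712 0.588 0.111] [0.005 0.047 0.004]
scene blue 48 [141.  332.1] [0.712 0.589 0.058] [0.004 0.048 0.009]
scene blue 35 [150.2 347.3] [0.712 0.587 0.005] [0.004 0.049 0.005]
scene oran 65 [358.6 174.3] [0.577 0.037 0.018] [0.032 0.046 0.02 ]
scene oran 9 [162.8 283.1] [0.74  0.498 0.058] [0.058 0.034 0.075]
scene oran 11 [168.5 290.7] [0.716 0.513 0.074] [0.007 0.009 0.004]
scene oran 10 [164.  298.2] [0.712 0.529 0.074] [0.004 0.011 0.004]
scene oran 142 [202.1 319.6] [0.632 0.528 0.067] [0.03  0.03  0.012]
scene oran 200 [340.5 390.8] [0.393 0.501 0.008] [0.018 0.036 0.009]
scene oran 31 [250.1 397.9] [0.507 0.583 0.027] [0.016 0.01  0.008]
```

View pics/zoom.png

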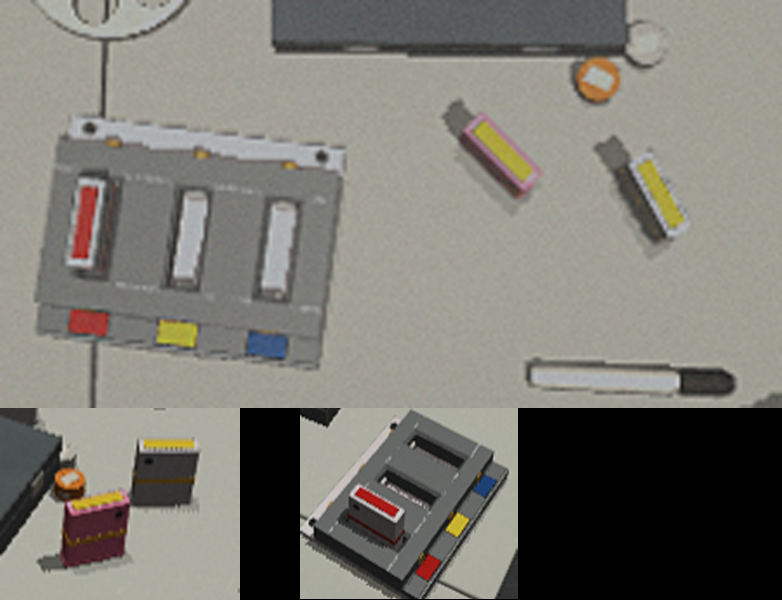

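The lower zoom confirms it: the near block (370,195 in scene) is pink, so the grey one is the yellow block. Red is in the slot behind the red label, and the middle slot is empty. Next I'll work out exact angles and centres from both views.

```bash
cat > m.py <<'E'
from h import *
def tri(a,b):  # a,b: (name,uv)
    o1,r1=rays(*a);o2,r2=rays(*b);r1=r1[0];r2=r2[0]
    s=np.linalg.lstsq(np.c_[r1,-r2],o2-o1,rcond=None)[0]
    p,q=o1+s[0]*r1,o2+s[1]*r2
    return (p+q)/2,np.linalg.norm(p-q)
def rect(n,im,lo,hi,z,c,rad=22,f=8):
    g=cv2.resize(im,None,fx=f,fy=f,interpolation=cv2.INTER_CUBIC)
    m=cv2.inRange(cv2.cvtColor(g,cv2.COLOR_RGB2HSV),lo,hi)
    k,l,st,ce=cv2.connectedComponentsWithStats(m)
    w=(np.linalg.norm((ce-f*np.array(c)),axis=1)<rad*f); w[0]=False
    i=max(np.where(w)[0],key=lambda i:st[i,4])
    v,u=np.where(l==i); uv=np.c_[(u+.5)/f-.5,(v+.5)/f-.5]
    W=onplane(n,uv,z)[:,:2]
    (cx,cy),(w,h),a=cv2.minAreaRect((W*1e3).astype(np.float32))
    a=np.deg2rad(a if w>h else a+90); a=(a+np.pi/2)%np.pi-np.pi/2
    return np.array([cx,cy])/1e3,(max(w,h),min(w,h)),a,uv.mean(0)
YL=((20,110,90),(34,255,255));RD=((0,140,90),(6,255,255));BL=((105,110,60),(120,255,255))
E
python3 - <<'E'
from m import *
t=np.load("top0.npz")["im"];s=np.load("scene0.npz")["im"]
for nm,c,z,a,b in(("block_y",YL,.072,(384,246),(400,159)),("block_r",RD,.080,(215,255),(334,283)),("lab_y",YL,.018,(242,288),(380,296)),("lab_r",RD,.018,(215,284),(363,321)),("lab_b",BL,.018,(268,291),(396,274))):
    A=rect("top",t,*c,z,a,8);B=rect("scene",s,*c,z,b,8)
    T=tri(("top",A[3]),("scene",B[3]))
    for R in(A,B):print(nm,np.round(R[0],4),np.round(R[1],1),round(R[2],3))
    print("   tri",np.round(T[0],4),"gap",round(T[1],4))
E
```

```text
block_y [0.4937 0.0066] [45.1 10.4] 0.494
block_y [0.4945 0.004 ] [46.4 12.7] 0.476
   tri [0.4935 0.0075 0.0754] gap 0.0003
block_r [0.472  0.3738] [44.6  9.6] -0.111
block_r [0.473  0.3714] [45.7 10.8] -0.116
   tri [0.4718 0.3734 0.0829] gap 0.0
lab_y [0.4029 0.3218] [26.9 16.1] 1.448
lab_y [0.4036 0.3188] [27.9 16.3] 1.464
   tri [0.4029 0.3212 0.0216] gap 0.0003
lab_r [0.4094 0.3813] [25.1 14.8] 1.46
lab_r [0.4104 0.3785] [26.5 15.3] 1.451
   tri [0.4096 0.3807 0.0217] gap 0.0003
lab_b [0.3955 0.2621] [25.2 14. ] 1.447
lab_b [0.3969 0.2593] [26.8 16. ] 1.45
   tri [0.3959 0.2618 0.0216] gap 0.0006
```

```bash
python3 - <<'E'
from h import *
d=np.load("top0.npz")["d"]
for v in (150,200,230,245,260,270,280,290,310):
    print(v,[tuple(np.round(pts("top",[[u,v]],d)[0],2).tolist()) for u in range(410,640,30)])
E
```

```text
150 [(0.74, -0.08, -0.0), (0.69, -0.1, 0.17), (0.66, -0.12, 0.27), (0.66, -0.18, 0.27), (0.66, -0.24, 0.27), (0.66, -0.3, 0.27), (0.67, -0.39, 0.24), (0.67, -0.46, 0.24)]
200 [(0.61, -0.07, 0.0), (0.58, -0.1, 0.15), (0.56, -0.12, 0.26), (0.56, -0.18, 0.27), (0.56, -0.24, 0.26), (0.56, -0.3, 0.27), (0.57, -0.36, 0.27), (0.57, -0.42, 0.27)]
230 [(0.54, -0.07, -0.0), (0.52, -0.1, 0.15), (0.51, -0.14, 0.21), (0.51, -0.2, 0.21), (0.51, -0.26, 0.22), (0.51, -0.32, 0.22), (0.51, -0.39, 0.21), (0.51, -0.46, 0.21)]
245 [(0.5, -0.07, -0.0), (0.49, -0.1, 0.15), (0.49, -0.15, 0.19), (0.49, -0.21, 0.18), (0.49, -0.27, 0.19), (0.49, -0.34, 0.18), (0.48, -0.39, 0.2), (0.48, -0.46, 0.21)]
260 [(0.47, -0.07, 0.0), (0.46, -0.1, 0.14), (0.46, -0.16, 0.15), (0.46, -0.22, 0.15), (0.46, -0.28, 0.16), (0.46, -0.35, 0.15), (0.46, -0.42, 0.15), (0.46, -0.5, 0.15)]
270 [(0.44, -0.07, -0.0), (0.44, -0.1, 0.12), (0.44, -0.16, 0.13), (0.44, -0.23, 0.13), (0.44, -0.29, 0.13), (0.44, -0.37, 0.13), (0.44, -0.44, 0.13), (0.44, -0.51, 0.12)]
280 [(0.42, -0.07, 0.0), (0.42, -0.14, -0.0), (0.42, -0.21, -0.0), (0.42, -0.28, -0.0), (0.42, -0.36, -0.0), (0.42, -0.44, 0.0), (0.42, -0.52, 0.0), (0.41, -0.6, -0.0)]
290 [(0.4, -0.07, -0.0), (0.4, -0.14, -0.0), (0.4, -0.21, 0.0), (0.4, -0.28, -0.0), (0.39, -0.36, 0.0), (0.39, -0.44, -0.0), (0.39, -0.52, 0.0), (0.39, -0.6, -0.0)]
310 [(0.35, -0.06, -0.0), (0.35, -0.14, -0.0), (0.35, -0.21, 0.0), (0.35, -0.28, 0.0), (0.35, -0.36, 0.0), (0.35, -0.43, -0.0), (0.34, -0.52, -0.0), (0.34, -0.6, -0.01)]
```

```bash
python3 -m creep '[[-0.1,22,52,25,0,0,0],[-0.1,22,56,20,0,0,0],[-0.1,22,58,0,0,0,0.03],[-0.1,22,58,0,0,0,0.03],[-0.1,22,58,0,0,0,0.046]]' 80; python3 -m creep '[[-0.1,22,58,0,0,0,0],[-0.1,22,58,0,0,0,0],[-0.1,22,58,0,0,0,0],[-0.1,22,58,0,0,0,0],[-0.1,22,58,0,0,0,0]]'
```

```text
t: 0.72
eef_pos: [0.3596, -0.3439, 0.2759]
tool_rot: [-0.0, 0.971, 0.241, -0.0]
contact_force: [1.5, -0.7, 0.3]
gripper_width: 0.45
grasp_force: 0.0
t: 1.35
eef_pos: [0.4695, -0.0542, 0.276]
tool_rot: [0.0, 0.971, 0.24, 0.0]
contact_force: [1.0, -1.0, -0.1]
gripper_width: 0.448
grasp_force: 0.0
```

```bash
python3 -m creep '[[-0.1,24.5,59.7,-20,0,0,0],[-0.1,0,0,-60,0,0,0],[-0.1,0,0,-60,0,0,0],[-0.1,0,0,0,0,0,0]]'; python3 -m creep '[[-0.1,0,0,-55,0,0,0],[-0.1,0,0,-45,0,0,0],[-0.1,0,0,0,0,0,0]]'; python3 - <<'E'
from h import *
im,d=read_camera("scene"); cv2.imwrite("pics/s1.png",cv2.resize(im[60:240,300:500],None,fx=3,fy=3)[:,:,::-1])
E
```

```text
t: 1.85
eef_pos: [0.4882, -0.001, 0.1339]
tool_rot: [-0.001, 0.971, 0.24, -0.005]
contact_force: [-1.3, -1.0, 0.7]
gripper_width: 0.451
grasp_force: 0.0
t: 2.22
eef_pos: [0.4913, -0.001, 0.0373]
tool_rot: [-0.0, 0.971, 0.24, -0.002]
contact_force: [0.0, -0.5, 0.0]
gripper_width: 0.448
grasp_force: 0.0
```

View pics/s1.png

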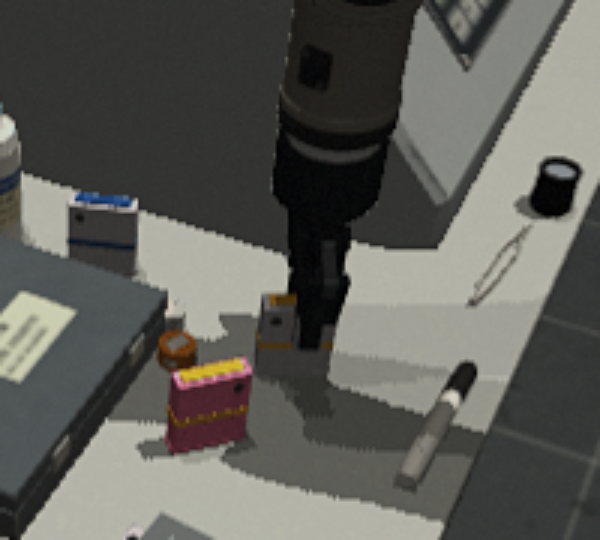

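The near finger stands in front of the grey block at crop (320,290), a bit toward its right (-x) end. That agrees with the TCP being a few mm short, so I'll correct it and close.

```bash
python3 -m creep '[[-0.1,2.7,6.5,-3,0,0,0],[-0.1,0,0,0,0,0,0]]'; python3 -m creep '[[-1,0,0,0,0,0,0],[-1,0,0,0,0,0,0],[-1,0,0,0,0,0,0],[-1,0,0,0,0,0,0]]' 80
```

```text
t: 2.52
eef_pos: [0.4966, 0.0067, 0.0365]
tool_rot: [0.0, 0.971, 0.24, 0.002]
contact_force: [0.0, -0.3, 0.9]
gripper_width: 0.449
grasp_force: 0.0
t: 3.02
eef_pos: [0.4955, 0.0057, 0.0357]
tool_rot: [0.0, 0.971, 0.24, 0.001]
contact_force: [-1.1, -0.4, 8.4]
gripper_width: 0.198
grasp_force: 78.3
```

```bash
python3 -m creep '[[-1,0,0,30,0,0,0],[-1,0,0,45,0,0,0],[-1,0,0,45,0,0,0],[-1,0,50,0,0,0,-0.1],[-1,-6,55,0,0,0,-0.15]]'; python3 -m creep '[[-1,-6,55,0,0,0,-0.15],[-1,-6,55,0,0,0,-0.12],[-1,-6,50,0,0,0,-0.079],[-1,-5,42,0,0,0,0],[-1,0,0,0,0,0,0]]'; python3 - <<'E'
from m import *
o=get_obs();w,x,y,z=o["tool_rot"];print(o["eef_pos"],2*np.arctan2(y,x),o["contact_force"])
A={}
for n in("top","scene"):
    im,d=read_camera(n); np.savez(n+"1.npz",im=im,d=d)
    cv2.imwrite(f"pics/{n}2.png",im[:,:,::-1])
E
```

```text
t: 3.65
eef_pos: [0.4893, 0.1106, 0.1554]
tool_rot: [0.0, 0.994, 0.113, 0.001]
contact_force: [1.0, 0.7, -2.8]
gripper_width: 0.199
grasp_force: 78.5
t: 4.28
eef_pos: [0.4638, 0.317, 0.1547]
tool_rot: [-0.001, 0.999, -0.054, -0.0]
contact_force: [0.7, -1.0, -0.9]
gripper_width: 0.202
grasp_force: 78.5
[0.46380872 0.31701391 0.15474468] -0.1079436979348686 [ 0.72984946 -0.98589812 -0.92557425]
```

```bash
python3 - <<'E'
from h import *
t=np.load("top1.npz")["im"];s=np.load("scene1.npz")["im"]
a=cv2.resize(s[170:350,260:440],(600,600),interpolation=cv2.INTER_CUBIC)
cv2.imwrite("pics/z2.png",a[:,:,::-1])
E
```

```text
(no output)
```

View pics/z2.png

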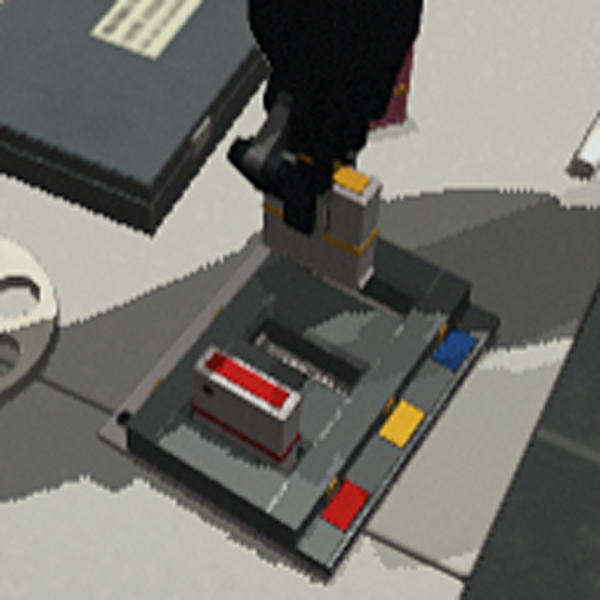

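Crop: the block is held upright; its +y face spans crop x 265–360, with bottom corners near (268,243) and (360,287). I'll get the in-hand offset along its length from the mask edges of that face.

```bash
python3 - <<'E'
from h import *
s=np.load("scene1.npz");d=s["d"]
R=np.array([[np.cos(-.11),-np.sin(-.11)],[np.sin(-.11),np.cos(-.11)]])
# all pixels near hand; express in tool-aligned frame
v,u=np.mgrid[200:262,325:380];uv=np.c_[u.ravel(),v.ravel()]
P=pts("scene",uv,d); c=s["im"][uv[:,1],uv[:,0]]
L=(P[:,:2]-[.4638,.3170])@R*1e3; z=P[:,2]*1e3
for zz in range(122,150,4):
    k=(abs(z-zz)<2)&(abs(L[:,0])<45)&(abs(L[:,1])<16)
    print(zz,k.sum(),np.round([L[k,0].min(),L[k,0].max(),np.median(L[k,1]),L[k,1].max(),],1))
k=(z>188)&(z<194)&(abs(L[:,0])<45)&(abs(L[:,1])<14);print(np.round([L[k,0].min(),L[k,0].max(),z[k].mean()],1))
o=onplane("scene",[[368,256.1],[340.4,242.9]],.119);print(np.round((o[:,:2]-[.4638,.317])@R*1e3,1))
# rack again
from m import *
t=np.load("top1.npz")["im"]
for nm,cc,zz,a,b in(("r",RD,.08,(215,255),(334,283)),("lr",RD,.018,(215,284),(363,321)),("ly",YL,.018,(242,288),(380,296))):
    print(nm,rect("scene",s["im"],*cc,zz,b,8)[0])
E
```

```text
122 37 [-29.5  29.3   5.1   6.7]
126 53 [-29.8  26.8   5.3   6.7]
130 45 [-28.6  26.3   5.4   6.8]
134 53 [-28.8  26.5   5.4   7.2]
138 49 [-28.6  25.9   5.5   7.3]
142 53 [-28.4  26.4   5.5   7. ]
146 39 [-28.5  26.8   5.5   7.1]
[-28.3  13.8 190.2]
[[-28.3  -1. ]
 [ 25.5   1.3]]
r [0.4729949  0.37119403]
lr [0.41040732 0.3784433 ]
ly [0.40373737 0.31877121]
```

```bash
python3 -m creep '[[-1,3,-2.6,-10,0,0,-0.006],[-1,0,0,-35,0,0,0],[-1,0,0,-32,0,0,0],[-1,0,0,0,0,0,0]]'; python3 - <<'E'
from h import *
o=get_obs();w,x,y,z=o["tool_rot"];print(o["eef_pos"],2*np.arctan2(y,x),o["contact_force"])
E
```

```text
t: 4.88
eef_pos: [0.4675, 0.307, 0.0749]
tool_rot: [0.002, 0.998, -0.061, -0.002]
contact_force: [0.0, -0.6, -1.3]
gripper_width: 0.197
grasp_force: 78.5
[0.46748653 0.30698846 0.07486491] -0.12242667983665906 [ 0.01119729 -0.62096237 -1.3024956 ]
```

```bash
python3 -m creep '[[-1,0,0,0,0,0,0],[-1,0,0,0,0,0,0]]'; python3 - <<'E'
from h import *
o=get_obs();w,x,y,z=o["tool_rot"];print(o["eef_pos"],2*np.arctan2(y,x))
E
```

```text
t: 5.12
eef_pos: [0.4697, 0.3105, 0.079]
tool_rot: [-0.001, 0.998, -0.06, 0.001]
contact_force: [-0.3, -0.5, -2.4]
gripper_width: 0.196
grasp_force: 78.5
[0.46969512 0.31053679 0.07895234] -0.12081821795585466
```

```bash
python3 -m creep '[[-1,0,0,0,0,0,0],[-1,0,0,0,0,0,0]]'; python3 - <<'E'
from m import *
o=get_obs();w,x,y,z=o["tool_rot"];e=o["eef_pos"];th=2*np.arctan2(y,x);print(e,th)
im,d=read_camera("scene");t,dt=read_camera("top");e2=get_obs()["eef_pos"];print(e2)
R=np.array([[np.cos(th),-np.sin(th)],[np.sin(th),np.cos(th)]])
for n,D in(("scene",d),("top",dt)):
    v,u=np.mgrid[0:400,0:640];uv=np.c_[u.ravel(),v.ravel()]
    P=pts(n,uv,D); L=(P[:,:2]-e[:2])@R*1e3; zz=P[:,2]*1e3-e[2]*1e3
    for a,b in((-30,-24),(-24,-18),(-18,-12),(-12,-6),(-6,0),(0,6),(34,40)):
        k=(zz>a)&(zz<b)&(abs(L[:,0])<40)&(abs(L[:,1])<14)
        if k.sum()>5: print(n,a,k.sum(),np.round(np.percentile(L[k,0],[1,99]),1),np.round(np.percentile(L[k,1],[1,50,90]),1))
cv2.imwrite("pics/z3.png",np.hstack([cv2.resize(im[190:340,270:430],(400,375),interpolation=cv2.INTER_CUBIC),cv2.resize(t[215:305,195:291],(400,375),interpolation=cv2.INTER_CUBIC)])[:,:,::-1])
E
```

```text
t: 5.38
eef_pos: [0.4689, 0.3103, 0.0781]
tool_rot: [-0.0, 0.998, -0.06, 0.0]
contact_force: [0.2, -0.1, -1.1]
gripper_width: 0.202
grasp_force: 78.5
[0.46894708 0.31033571 0.0781003 ] -0.12019749437724125
[0.46876529 0.31028757 0.07779772]
scene -30 59 [-30.7  25.2] [-6.5  8.1  8.9]
scene -24 59 [-29.2  24.5] [-6.8  8.2  9.1]
scene -18 62 [-29.1  23.4] [-6.6  8.2  9. ]
scene -12 45 [-29.7  25.4] [-5.3  8.1  9. ]
scene -6 43 [-29.8  23.9] [-8.5  8.   9.1]
scene 0 30 [-29.5  24.1] [-4.3  7.8  9.2]
scene 34 104 [-29.   -6.1] [-13.6  -1.    6.1]
```

View pics/z3.png

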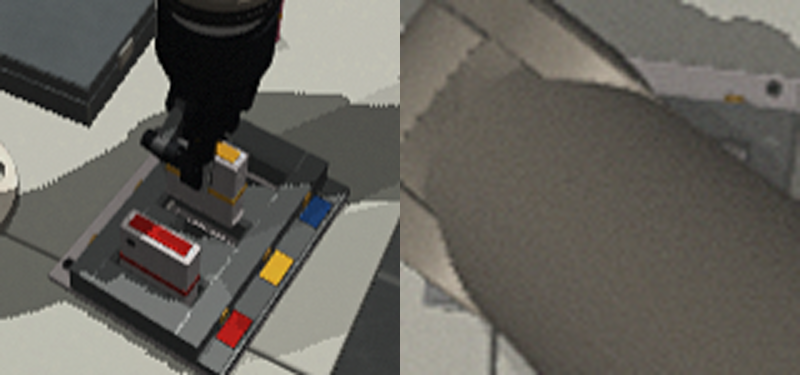

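The scene crop shows the block about 8 mm above the middle slot, with a sliver of slot visible on the +y side. It needs about +1.5 mm in y. I'll lower it gently and watch the force.

```bash
python3 -m creep '[[-1,0,1.6,-5,0,0,0.006],[-1,0,0,-5,0,0,0],[-1,0,0,-5,0,0,0],[-1,0,0,0,0,0,0],[-1,0,0,0,0,0,0]]'
```

```text
t: 6.1
eef_pos: [0.4687, 0.3117, 0.0625]
tool_rot: [0.0, 0.998, -0.057, -0.0]
contact_force: [-0.5, -0.3, -2.0]
gripper_width: 0.205
grasp_force: 78.6
```

```bash
python3 -m creep '[[-1,0,0,-5,0,0,0],[-1,0,0,-5,0,0,0],[-1,0,0,0,0,0,0]]';python3 -m creep '[[-1,0,0,-4,0,0,0],[-1,0,0,-4,0,0,0],[-1,0,0,0,0,0,0],[-1,0,0,0,0,0,0]]'
```

```text
t: 6.48
eef_pos: [0.4677, 0.3118, 0.0518]
tool_rot: [0.0, 0.998, -0.057, -0.001]
contact_force: [-2.8, 0.3, -2.6]
gripper_width: 0.2
grasp_force: 78.7
t: 6.98
eef_pos: [0.4679, 0.3118, 0.044]
tool_rot: [0.0, 0.998, -0.057, -0.001]
contact_force: [-4.9, 1.2, -3.5]
gripper_width: 0.198
grasp_force: 78.4
```

```bash
python3 -m creep '[[-1,0,0,-2,0,0,0],[-1,0,0,-2,0,0,0],[-1,0,0,0,0,0,0],[-1,0,0,0,0,0,0]]'
```

```text
t: 7.48
eef_pos: [0.4681, 0.312, 0.0436]
tool_rot: [0.001, 0.998, -0.057, 0.0]
contact_force: [-14.5, -5.7, 31.0]
gripper_width: 0.202
grasp_force: 83.4
```

```bash
python3 -m creep '[[-1,0,0,3,0,0,0],[-0.15,0,0,0,0,0,0],[-0.15,0,0,0,0,0,0],[-0.15,0,0,0,0,0,0]]'; python3 -m creep '[[-0.15,0,0,20,0,0,0],[-0.15,0,0,50,0,0,0],[-0.15,0,0,50,0,0,0],[-0.15,0,-30,20,0,0,0],[-0.15,0,0,0,0,0,0]]';  python3 -m creep '[[-0.15,0,0,0,0,0,0],[-0.15,0,0,0,0,0,0]]'; python3 - <<'E'
from m import *
im,d=read_camera("scene");np.savez("s4.npz",im=im,d=d)
cv2.imwrite("pics/z4.png",cv2.resize(im[190:340,270:430],(640,600),interpolation=cv2.INTER_CUBIC)[:,:,::-1])
for nm,cc,zz,b in(("r",RD,.08,(334,283)),("y",YL,.08,(356,262)),("lr",RD,.018,(363,321)),("ly",YL,.018,(380,296)),("lb",BL,.018,(396,274))):
    r=rect("scene",im,*cc,zz,b,11); c=r[3].astype(int)
    print(nm,r[0],np.round(r[1],1),round(r[2],3),pts("scene",[c],d)[0].round(4))
print(get_obs()["eef_pos"])
E
```

```text
t: 7.98
eef_pos: [0.4695, 0.3116, 0.0436]
tool_rot: [-0.0, 0.998, -0.057, 0.0]
contact_force: [-0.4, -0.3, -0.3]
gripper_width: 0.417
grasp_force: 0.0
t: 8.6
eef_pos: [0.4704, 0.2803, 0.1866]
tool_rot: [-0.001, 0.998, -0.059, 0.002]
contact_force: [-0.6, 0.1, -1.8]
gripper_width: 0.428
grasp_force: 0.0
t: 8.85
eef_pos: [0.4681, 0.2824, 0.183]
tool_rot: [0.0, 0.998, -0.056, -0.001]
contact_force: [0.0, 0.2, 0.7]
gripper_width: 0.418
grasp_force: 0.0
r [0.47297943 0.3714375 ] [45.7 10.6] -0.113 [0.474  0.3721 0.0816]
y [0.46616479 0.31102432] [46.5 12.3] -0.134 [0.4674 0.3107 0.0813]
lr [0.41041193 0.37847949] [26.5 15.6] 1.444 [0.4108 0.3783 0.0176]
ly [0.40374652 0.3187999 ] [27.9 16.5] 1.457 [0.4041 0.3189 0.0198]
lb [0.39694427 0.25925531] [26.8 16.1] 1.451 [0.3979 0.2611 0.0203]
[0.46805371 0.28237243 0.18285331]
```

View pics/z4.png

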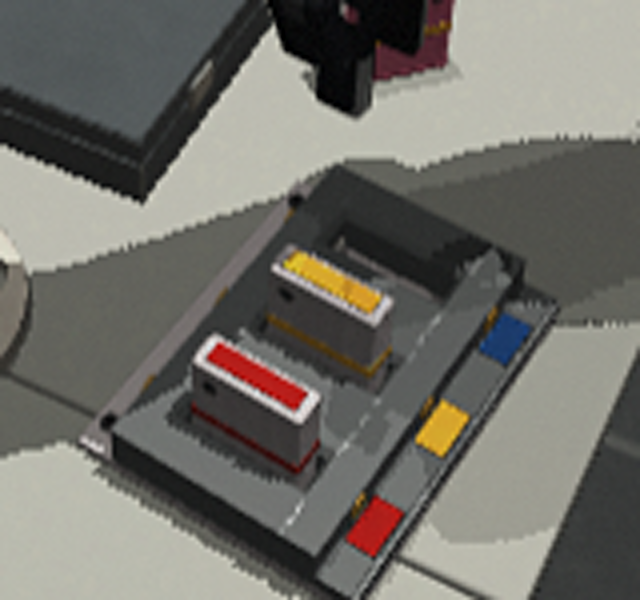

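Yellow is seated level with red (both tops at z≈0.081), and the rack labels haven't moved. Next I go over the red block and settle there before descending.

```bash
python3 -m creep '[[-0.15,2,45,0,0,0,0],[-0.15,3.7,44.8,-10,0,0,0],[-0.15,0,0,-30,0,0,0],[-0.15,0,0,-30,0,0,0],[-0.15,0,0,-25,0,0,0]]'; python3 -m creep '[[-0.15,0,0,0,0,0,0],[-0.15,0,0,0,0,0,0],[-0.15,0,0,0,0,0,0]]'
```

```text
t: 9.52
eef_pos: [0.4734, 0.3719, 0.0865]
tool_rot: [0.001, 0.998, -0.056, -0.001]
contact_force: [0.4, 0.3, 0.2]
gripper_width: 0.422
grasp_force: 0.0
t: 9.9
eef_pos: [0.4749, 0.3723, 0.0897]
tool_rot: [-0.001, 0.998, -0.057, 0.001]
contact_force: [-0.2, -0.2, -0.1]
gripper_width: 0.425
grasp_force: 0.0
```

```bash
python3 -m creep '[[-0.15,-1,0,-20,0,0,0],[-0.15,0,0,-15,0,0,0],[-0.15,0,0,-10.5,0,0,0],[-0.15,0,0,0,0,0,0],[-0.15,0,0,0,0,0,0]]'; python3 -m creep '[[-1,0,0,0,0,0,0],[-1,0,0,0,0,0,0],[-1,0,0,0,0,0,0],[-1,0,0,0,0,0,0]]' 115
```

```text
t: 10.52
eef_pos: [0.4735, 0.3718, 0.0432]
tool_rot: [-0.0, 0.998, -0.057, 0.0]
contact_force: [-0.5, 0.3, -0.3]
gripper_width: 0.422
grasp_force: 0.0
t: 11.02
eef_pos: [0.4739, 0.372, 0.0438]
tool_rot: [-0.0, 0.998, -0.057, 0.001]
contact_force: [0.5, -0.4, 6.1]
gripper_width: 0.197
grasp_force: 112.8
```

```bash
cat > st.py <<'E'
from h import *
from scipy.spatial.transform import Rotation as Ro
o=get_obs();w,x,y,z=o["tool_rot"];zz=Ro.from_quat([x,y,z,w]).apply([0,0,1])
print("lean about rack y (+ = +x end up)",round(float(np.arctan2(zz@[.9935,-.114,0],-zz[2])),4),"side",round(float(np.arctan2(zz@[.114,.9935,0],-zz[2])),4),o["eef_pos"].round(4),"F",o["contact_force"].round(1),"M",o["torque"].round(2))
E
python3 -m creep '[[-1,-1.4,0.16,0.8,-0.0043,-0.0378,0],[-1,-1.4,0.16,0.8,-0.0043,-0.0378,0],[-1,-1.4,0.16,0.9,-0.0043,-0.0378,0],[-1,0,0,0,0,0,0],[-1,0,0,0,0,0,0]]'; python3 st.py
```

```text
t: 11.65
eef_pos: [0.4694, 0.3728, 0.0466]
tool_rot: [0.003, 0.997, -0.057, 0.058]
contact_force: [-2.2, -0.5, 8.9]
gripper_width: 0.194
grasp_force: 113.3
lean about rack y (+ = +x end up) 0.1154 side 0.0014 [0.4694 0.3728 0.0466] F [-2.2 -0.5  8.9] M [-0.19  0.28  0.07]
```

```bash
cat > bl.py <<'E'
from m import *
im,d=read_camera("scene")
hsv=cv2.cvtColor(im,cv2.COLOR_RGB2HSV)
m=cv2.inRange(hsv,(0,120,60),(7,255,255))|cv2.inRange(hsv,(173,120,60),(180,255,255))
v,u=np.where(m>0); P=pts("scene",np.c_[u,v],d)
c=np.array([.473,.3714]); L=(P[:,:2]-c)@np.array([[.9935,.114],[-.114,.9935]])
k=(abs(L[:,0])<.035)&(abs(L[:,1])<.012)&(P[:,2]>.07)&(P[:,2]<.13)
print("top pts",k.sum(),"x range",np.percentile(L[k,0],[2,98]).round(4),"slope,z0",np.polyfit(L[k,0],P[k,2],1).round(4))
# band (front face) points
k=(abs(L[:,0])<.036)&(abs(L[:,1]-.009)<.005)&(P[:,2]>.03)&(P[:,2]<.065)
if k.sum()>8: print("band",k.sum(),L[k,0].min().round(3),L[k,0].max().round(3),"slope,z0",np.polyfit(L[k,0],P[k,2],1).round(4))
for nm,cc,b in(("lr",RD,(363,321)),("ly",YL,(380,296)),("lb",BL,(396,274))):
    r=rect("scene",im,*cc,.018,b,8)
    q=r[3].astype(int); print(nm,r[0].round(4),pts("scene",[q],d)[0,2].round(4))
E
python3 bl.py
```

```text
top pts 14 x range [-0.0306 -0.0228] slope,z0 [-0.081   0.0782]
lr [0.4105 0.3785] 0.0198
ly [0.4036 0.3187] 0.0191
lb [0.4022 0.2626] 0.0197
```

```bash
python3 - <<'E'
from h import *
im,d=read_camera("scene")
cv2.imwrite("pics/z5.png",cv2.resize(im[240:340,285:405],(720,600),interpolation=cv2.INTER_CUBIC)[:,:,::-1])
E
```

```text
(no output)
```

View pics/z5.png

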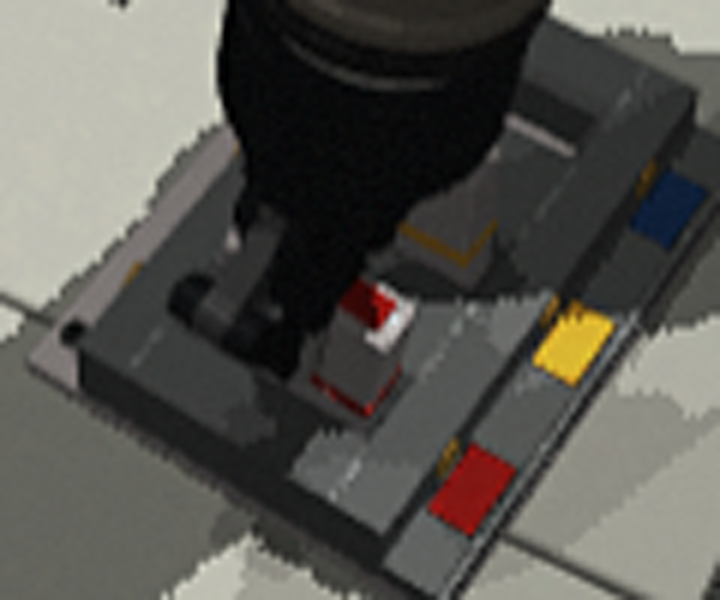

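The visible (-x) end of the red block leans to the right, with its vertical edge going from (370,415) to (385,345), so it followed the tool. The rack is in place. Next I rock back about the +x end.

```bash
python3 -m creep '[[-1,1.3,-0.15,1.2,0.0044,0.0385,0],[-1,1.3,-0.15,1.2,0.0044,0.0385,0],[-1,1.3,-0.15,1.2,0.0044,0.0385,0],[-1,0,0,0,0,0,0],[-1,0,0,0,0,0,0]]'; python3 st.py; python3 bl.py
```

```text
t: 12.38
eef_pos: [0.4729, 0.3713, 0.0489]
tool_rot: [0.0, 0.998, -0.057, -0.001]
contact_force: [0.5, 0.9, -2.0]
gripper_width: 0.192
grasp_force: 113.3
lean about rack y (+ = +x end up) -0.0016 side -0.0004 [0.4729 0.3713 0.0489] F [ 0.5  0.9 -2. ] M [ 0.04 -0.33 -0.03]
top pts 49 x range [-0.0231 -0.0086] slope,z0 [-0.0384  0.0845]
lr [0.4102 0.3784] 0.0185
ly [0.4037 0.3186] 0.0199
lb [0.397  0.2625] 0.0184
```

```bash
python3 -m creep '[[-1,1.3,-0.15,1.2,0.0044,0.0385,0],[-1,1.0,-0.1,1.0,0.0034,0.03,0],[-1,0,0,0,0,0,0],[-1,0,0,0,0,0,0]]'; python3 st.py; python3 bl.py
```

```text
t: 12.92
eef_pos: [0.475, 0.3712, 0.0513]
tool_rot: [-0.002, 0.998, -0.057, -0.035]
contact_force: [-0.8, -0.8, 2.2]
gripper_width: 0.196
grasp_force: 113.8
lean about rack y (+ = +x end up) -0.0709 side -0.0005 [0.475  0.3712 0.0513] F [-0.8 -0.8  2.2] M [-0.31  0.26 -0.03]
top pts 55 x range [-0.0183 -0.0014] slope,z0 [-0.0463  0.0887]
lr [0.4102 0.3784] 0.0165
ly [0.4036 0.3186] 0.0173
lb [0.3967 0.2587] 0.0183
```

```bash
python3 -m creep '[[-1,0,0,1.5,0,0,0],[-1,0,0,1.5,0,0,0],[-1,0,0,0,0,0,0]]'; python3 st.py;  python3 -m creep '[[-1,-1.2,0.1,2,-0.004,-0.035,0],[-1,-1.2,0.1,2,-0.004,-0.034,0],[-1,0,0,0,0,0,0],[-1,0,0,0,0,0,0]]'; python3 st.py
```

```text
t: 13.35
eef_pos: [0.4757, 0.3714, 0.0543]
tool_rot: [-0.002, 0.998, -0.057, -0.035]
contact_force: [-0.1, -1.1, -0.8]
gripper_width: 0.193
grasp_force: 113.6
lean about rack y (+ = +x end up) -0.0704 side 0.0002 [0.4757 0.3714 0.0543] F [-0.1 -1.1 -0.8] M [-0.01 -0.11 -0.03]
t: 13.85
eef_pos: [0.4729, 0.3717, 0.0585]
tool_rot: [0.0, 0.998, -0.057, -0.001]
contact_force: [0.4, 0.0, -1.5]
gripper_width: 0.194
grasp_force: 113.3
lean about rack y (+ = +x end up) -0.0014 side -0.0001 [0.4729 0.3717 0.0585] F [ 0.4  0.  -1.5] M [ 0.   -0.    0.03]
```

Red is free: the reading is down to about its weight. I'll lift it clear.

```bash
python3 -m creep '[[-1,0,0,5,0,0,0],[-1,0,0,6,0,0,0],[-1,0,0,6,0,0,0],[-1,0,0,3,0,0,0],[-1,0,0,0,0,0,0]]'; python3 -m creep '[[-1,0,0,0,0,0,0],[-1,0,0,0,0,0,0],[-1,0,0,0,0,0,0],[-1,0,0,0,0,0,0]]'; python3 st.py; python3 bl.py; python3 - <<'E'
from h import *
im,d=read_camera("scene")
cv2.imwrite("pics/z6.png",cv2.resize(im[190:340,270:430],(640,600),interpolation=cv2.INTER_CUBIC)[:,:,::-1])
E
```

```text
t: 14.48
eef_pos: [0.4732, 0.3717, 0.0787]
tool_rot: [-0.0, 0.998, -0.057, -0.001]
contact_force: [0.4, -0.3, -1.3]
gripper_width: 0.188
grasp_force: 113.3
t: 14.98
eef_pos: [0.4729, 0.3715, 0.0782]
tool_rot: [0.0, 0.998, -0.057, -0.001]
contact_force: [0.3, 0.2, -0.7]
gripper_width: 0.194
grasp_force: 113.3
lean about rack y (+ = +x end up) -0.0018 side -0.0002 [0.4729 0.3715 0.0782] F [ 0.3  0.2 -0.7] M [-0.01 -0.03  0.04]
top pts 60 x range [-0.0293 -0.0081] slope,z0 [1.8492 0.1407]
lr [0.4102 0.3783] 0.0169
ly [0.4037 0.3185] 0.0166
lb [0.3969 0.2625] 0.0172
```

View pics/z6.png

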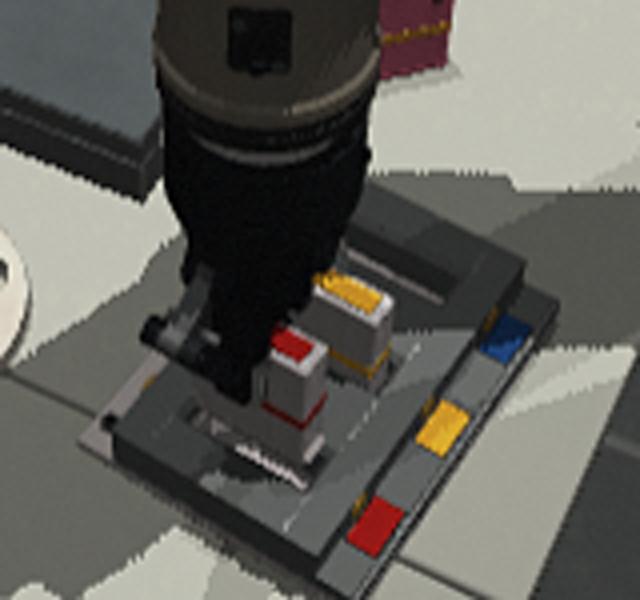

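Red hangs above its slot at (290,390), with the open slot visible beneath it. Yellow is still seated at (355,310), and the rack is unmoved. I'll check that the red block is upright and clear.

```bash
python3 - <<'E'
from h import *
im,d=read_camera("scene");v,u=np.mgrid[240:330,300:370];uv=np.c_[u.ravel(),v.ravel()]
P=pts("scene",uv,d);L=(P[:,:2]-[.4729,.3715])@np.array([[.9935,.114],[-.114,.9935]])*1e3;z=P[:,2]*1e3
zs,e=[],[]
for a in range(44,112,4):
    k=(abs(z-a)<3)&(abs(L[:,0])<36)&(abs(L[:,1])<12)
    if k.sum()>4: zs.append(a);e.append(np.percentile(L[k,0],2));print(a,k.sum(),np.percentile(L[k,0],[2,98]).round(1),np.median(L[k,1]).round(1))
k=(abs(L[:,0])<33)&(abs(L[:,1])<11)&(z>36);print("min z",np.percentile(z[k],[1,3]),"max",z[k&(z<120)].max())
# top surface by white/red pts
k=(abs(L[:,0]+20)<7)&(abs(L[:,1])<7)&(abs(z-114)<6);print("top",k.sum(),np.polyfit(L[k,0],z[k],1))
print("lean fit",np.polyfit(zs,e,1))
E
```

```text
44 21 [-29.4  27.5] 8.0
48 67 [-31.4  27.8] 8.0
52 62 [-29.9  22.8] 8.2
56 65 [-28.9  23.7] 8.2
60 57 [-29.   24.4] 8.2
64 51 [-29.   24.4] 8.4
68 40 [-29.2  24.1] 8.5
72 32 [-29.4  18.9] 8.4
76 33 [-29.3  -9.7] 8.5
80 33 [-29.5 -11.2] 8.1
84 31 [-29.2 -10.7] 7.8
88 32 [-29.3 -10.7] 7.6
92 32 [-29.2 -11. ] 7.9
96 34 [-29.1 -11.4] 7.8
100 33 [-29.2 -10.8] 7.8
104 33 [-29.3 -10.9] 7.8
108 34 [-29.2  -9.8] 7.0
min z [45.497556   46.92555519] max 118.25724938816428
top 61 [  0.19342445 117.74487274]
lean fit [ 1.06451926e-02 -3.01930968e+01]
```

```bash
python3 -c "from station import *; print(hand_in())"
```

```text
the job is handed in; nothing more can be done
None
```

The yellow block is pressed home in its slot and released. The red block was rocked loose and is held still and upright about 10 mm above the rack, over its slot, with the rack still in place. The job was handed in at about 15 s on the robot's clock; no verdict came back.

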